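# Push the miniature settle home in the corner of the diorama

### The job

Push the little wooden settle along the diorama board until its back is flush against the low stone wall and its end is hard up against the square gate pillar (not the round well). Only push it, gently, with the fingers: do not grip it, and do not lift or tip it off the board. Leave the figures, pots and other loose things where they stand.

Things in the scene. Friction and masses are not known exactly. Their poses are not given: they have to be found in the camera images.
- board: Fixed plywood diorama board, 280 (its x) x 500 (its y) x 12 mm thick, lying on the table; origin at the centre of its underside, so its top is 12 mm above the origin. Its far (+x) edge carries a low grey stone wall along the full 500 mm, 40 mm tall above the board and 25 mm thick, whose flat inner face (towards the robot) is at x = +115 mm in the board's frame and runs along the board's y. Board +x points roughly away from the robot; it is turned up to 0.2 rad.
- pillar: Fixed square stone gate pillar standing on the board at one end of the wall and touching the wall's inner face: 60 mm along board x, 40 mm along board y, 70 mm tall; flat faces parallel to the board's axes; origin at the centre of its underside, same axes as the board. It stands 200 mm to one side of the board's middle (+y or -y, varies); the settle belongs against its face that looks to the board's middle, 20 mm from its origin.
- well: Fixed round stone well, 60 mm in diameter, 45 mm tall, at the other end of the wall from the pillar (200 mm from the board's middle); origin at the centre of its underside, same axes as the board. Not a target.
- settle: Loose wooden box bench (settle), 55 mm deep (its x), 120 mm long (its y); a solid box up to the seat at 47 mm, and a slatted backrest 10 mm thick up to 65 mm along its +x side. About 0.2 to 0.4 kg; slides on the board with friction (about 2 to 6 N to push). Origin at the centre of its underside; the plain flat front looks to -x, the flat back to +x; at the start it stands in the open middle of the board, its back turned to the wall within about 0.45 rad.
- shepherd: Loose painted clay figure with a hat, 125 mm tall, foot 52 mm across, standing on the board near one of its two front corners; origin under its foot. Leave alone.
- jug: Loose terracotta jug, 60 mm tall, 48 mm across, on the board near the other front corner; origin under its foot. Leave alone.
- farmer: Loose painted clay figure with a straw-coloured hat, 125 mm tall, foot 52 mm across, on the table left of the board; origin under its foot. Leave alone.
- flowerpot: Loose terracotta pot, 44 mm tall, 56 mm across, on the table right of the board; origin under its foot. Leave alone.
- paint_jar: Loose grey jar with a white cap, 62 mm tall, 52 mm across, on the table right of the board; origin under it. Leave alone.
- offcut: Loose offcut of light wood, 90 x 35 x 20 mm, lying on the table on the left; origin at the centre of its underside. Leave alone.
- brush: Loose paint brush, 170 mm long, lying on the table on the right. Leave alone.

How it is judged (in metres and radians):
At the end, for the whole second after the job is handed in: The settle stands on the board, at rest and upright, between the pillar and the well, its back within 4 mm of the wall's inner face and parallel to it within 0.035 rad (2 degrees), and its end within 4 mm of the pillar (x of settle in the frame of board above 0.0835 m and y of settle in the frame of pillar between -0.084 and 0.084 m and horizontal distance between settle and well below 0.335 m and angle between the x axis of settle and the x axis of board, either way round below 0.035 rad and z of settle in the frame of board below 0.015 m and angle between settle's own z axis and vertical below 0.05 rad and linear speed of settle below 0.01 m/s); the robot touches nothing.
It fails at once if the settle is lifted: its underside more than 10 mm above the board (height (world z) of settle above 0.022 m).
It fails at once if the settle is tipped more than 0.25 rad (angle between settle's own z axis and vertical above 0.25 rad).
It fails at once if the settle is rammed: the fingers bear on it with more than 60 N (contact force between the fingers and settle above 60 N).
It fails at once if the settle is gripped: the grasp point between the fingers lies inside it or just above it and the fingers bear on it with more than 30 N in all (x of the grasp point in the frame of settle between -0.03 and 0.03 m and y of the grasp point in the frame of settle between -0.066 and 0.066 m and z of the grasp point in the frame of settle below 0.075 m and contact force between the fingers and settle above 30 N).
It fails at once if a loose bystander (figure, jug, flowerpot, jar, offcut, brush) is moved more than 20 mm (distance of any of shepherd, jug, farmer, flowerpot, paint_jar, offcut, brush from where it was at the start of the episode above 0.02 m).
It also fails if it takes over 53 s, if anything falls off the work surface, if the arm or the gripper's body presses on something with over 40 N, if the wrist force passes 120 N, or if a joint passes its speed limit or range.

### The arm

A 6-joint arm with a two-finger parallel gripper is mounted at the origin on the work surface. World frame = base frame: x ahead of the robot, y to its left, z up, the work surface at z = 0. Lengths are in mm, angles in degrees, forces in N, time in s.
With the tool pointing down it reaches from about 350 to 850 mm from the base axis. Payload 8.1 kg.
Tool frame: the origin (TCP) lies between the finger pads; the fingertips stand 22 mm ahead of it and the grasp point (between the pads) lies 3 mm ahead of it; z points along the fingers, y is the line along which they close (so a half turn about z gives the same grasp; the last joint's range is limited). The gripper opens to 85 mm and grips with 20 to 120 N. Pads are 22 mm wide; open, the fingers measure 114 mm over their backs; the gripper's body (76 mm by 85 mm) begins 54 mm behind the grasp point. The pads swing forward as they close: fully open they stand 13 mm farther back than shut.
Start: joints at [-68.319, 7.471, 85.268, -0, 87.261, -4.893], TCP at [268.43, -536.611, 253.292] pointing down, gripper open.
Joint ranges: [-169.43, 169.43], [-51.17, 129.36], [1.28, 143.12], [-76.62, 256.62], [0, 156.53], [-152.29, 152.29]. Speed limits (degrees/s): [136.94, 136.94, 159.86, 180, 180, 180].

### API

Orientations are given as [roll, pitch, yaw] about the fixed x, y, z axes, in that order (R = Rz(yaw) Ry(pitch) Rx(roll)).
In Python, from bench import r, vision gives the robot as it stands.
- The arm moves only by the tool step_arm, never from a script. Its argument "targets" is a list that holds one entry, the list of rows, each a list of 6 numbers: the shift along the world's x, y, z in mm, then the turn, a rotation vector about the world's x, y, z in rad. In form: [[[x, y, z, rx, ry, rz], ...]]. A call has 1 to 12 rows; each row is the pose to reach, as a shift and turn from the pose commanded when the call began; what a row does not reach only later rows make up. A row lasts 1/12 s, in which the tool goes at most 41.7 mm and 7.16 degrees, less where a joint would pass 70% of its speed; a pose out of reach is approached as far as the arm can. A call with a gripper value outside its range is refused whole. "fingers" is the gripper's target within -1 to 1 (shut at 1, half-way at 0, fully open at -1), set as the call begins (left out, the last holds). The fingers move at their own pace and stop on an object; "newtons" is the grip in N (left out, the last holds). Time passes only in rows, so rows that repeat a pose let the fingers close. It gives the time, the measured TCP pose, the force, the opening and the grip force at its end, in the units of the state.
- r.sense(): the state, without advancing time (a new reading comes with each control period).
- vision.snapshot(name): name is "side" or "top" or "wrist"; returns a dict with "img" (384x512x3 uint8, blue, green, red), "mtx" (3x3 intrinsics, pixels), "eye" and "attitude" of the camera in the world. Camera axes: x right, y up, looking along -z (the intrinsics and any distortion apply to the point x, -y, -z); pixel columns grow to the right and rows downward; lengths in mm; the calibration is good to about 2 mm. A picture is of the moment at which its call begins. There is no depth.
- r.hand_in(): hands the job in; it is judged then, once.
The state is a dict: "time": time; "joint_pos": joint angles; "qd": joint speeds; "joint_efforts": joint torques, N m; "tool_pos": TCP position; "tcp_rot": TCP orientation; "ft_force": force on the tool from outside, world axes, zero at the start; "wrist_torque": the same for the moment, N m; "finger_gap": finger opening in mm; "grip_force": force on a finger pad.
Only numpy, scipy, OpenCV 4.12 (cv2) and the standard library are available. Lean on these libraries where they do the work, as an engineer would, in place of code of your own. Each camera call takes 0.05 s, during which the arm holds its last target. There are 200 camera calls.

## Working session

There is one attempt and no reset: what is moved stays moved. The work goes in short steps, Python scripts to look and compute and a tool call to move; the robot and the scene stay as the last step left them, time stands still between calls to the robot, and variables do not carry over. Pictures are saved under pics/ and viewed, at most 10 in all, crops included, and the job is handed in when it is done.

Besides the shell and the picture viewer there is one more tool, called after ">>>" by a JSON object that holds its "api" and its "payload", one argument or row to a line. step_arm: Moves the arm, as the interface text tells. Its arguments: {"type":"object","properties":{"targets":{"type":"array"},"fingers":{"type":"number"},"newtons":{"type":"number"}},"required":["targets"]}

```bash
ls; mkdir -p pics; cat > h.py <<'E'
import numpy as np, cv2
def ray(s,u,v):
    M=s["mtx"];d=np.linalg.inv(np.array(M))@np.array([u,v,1.]);d=np.array([d[0],-d[1],-d[2]])
    return np.array(s["eye"],float),R(s)@d
def R(s):
    a=np.array(s["attitude"],float)
    if a.shape==(3,3): return a
    from scipy.spatial.transform import Rotation as Ro
    return Ro.from_euler('xyz',a,degrees=True).as_matrix()
def onz(s,u,v,z):
    e,d=ray(s,u,v);return (e+d*(z-e[2])/d[2])
def proj(s,p):
    c=R(s).T@(np.array(p,float)-np.array(s["eye"],float));q=np.array(s["mtx"])@np.array([c[0],-c[1],-c[2]]);return q[:2]/q[2]
E
python3 - <<'E'
from bench import r,vision
import cv2,numpy as np
for n in("top","side"):
    s=vision.snapshot(n);print(n,{k:v for k,v in s.items() if k!="img"})
    cv2.imwrite(f"pics/{n}0.png",s["img"])
    np.save(f"{n}0.npy",s,allow_pickle=True)
print(r.sense())
E
```

```text
pics
top {'mtx': array([[446.51304012,   0.        , 263.80473954],
       [  0.        , 446.51304012, 196.02180175],
       [  0.        ,   0.        ,   1.        ]]), 'eye': array([ 3.64284958e+02, -6.65556982e-01,  1.57510622e+03]), 'attitude': array([  4.77893114,   0.0919515 , -88.45072048])}
side {'mtx': array([[447.40631993,   0.        , 245.19705721],
       [  0.        , 447.40631993, 191.03365271],
       [  0.        ,   0.        ,   1.        ]]), 'eye': array([ 63.33554844, 776.15540659, 888.66501649]), 'attitude': array([  46.30784984,   -0.61712356, -150.83296441])}
{'time': 0.1, 'joint_pos': array([-6.83184455e+01,  7.51224322e+00,  8.53233397e+01, -3.72163734e-04,
        8.72614020e+01, -4.89503149e+00]), 'qd': array([ 0.0645497 , -0.08662064, -0.13396465,  0.02504423,  0.09601725,
       -0.00823247]), 'joint_efforts': array([ 4.94559190e-04, -5.70951784e+01, -5.01941478e+01, -2.38111206e-04,
        8.15254374e-03, -1.27335906e-05]), 'tool_pos': array([ 268.26522875, -536.17372501,  252.33117929]), 'tcp_rot': array([-1.79903337e+02, -7.90541405e-03,  2.65765974e+01]), 'ft_force': array([-1.06933493,  0.68094038, -0.55496131]), 'wrist_torque': array([ 0.00982271,  0.00576459, -0.02691311]), 'grip_force': 0.0, 'finger_gap': 85.47199059424828}
```

View pics/top0.png

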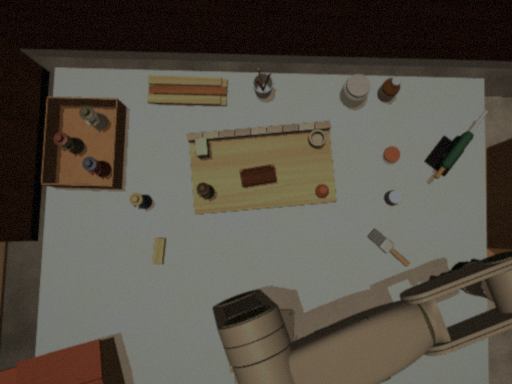

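View pics/side0.png

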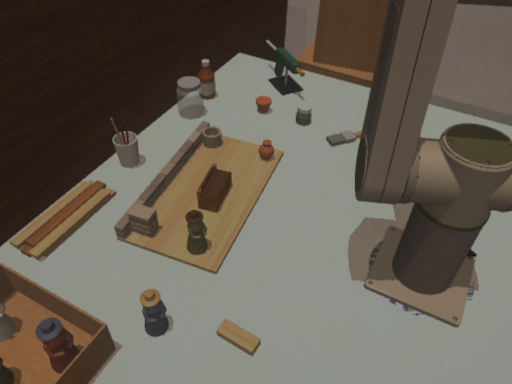

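The top view shows the pillar at about (202,147), on the left (+y). The well is at (317,138), the settle at (258,176), the shepherd at (205,190) and the jug at (322,191). Next I'll measure the board and settle with masks.

```bash
cat > m.py <<'E'
import numpy as np,cv2,sys
from h import *
def settle(s,box=(170,110,350,225),lim=75):
    x0,y0,x1,y1=box
    return None
if __name__=="__main__":
    s=np.load("top0.npy",allow_pickle=True).item();im=s["img"]
    hsv=cv2.cvtColor(im,cv2.COLOR_BGR2HSV)
    for p in[(225,160),(290,160),(258,176),(250,180),(240,132),(202,147),(225,225),(258,168)]: print(p,hsv[p[1],p[0]])
    c=im[110:225,175:350];big=cv2.resize(c,None,fx=4.5,fy=4.5,interpolation=cv2.INTER_CUBIC)
    big=cv2.convertScaleAbs(big,alpha=1.7)
    cv2.imwrite("pics/top0c.png",big)
E
python3 m.py
```

```text
(225, 160) [ 20 104 120]
(290, 160) [ 22 105 121]
(258, 176) [  8 159  64]
(250, 180) [  7 153  60]
(240, 132) [ 17  80 112]
(202, 147) [ 34  52 123]
(225, 225) [ 43  14 124]
(258, 168) [ 11 168  50]
```

View pics/top0c.png

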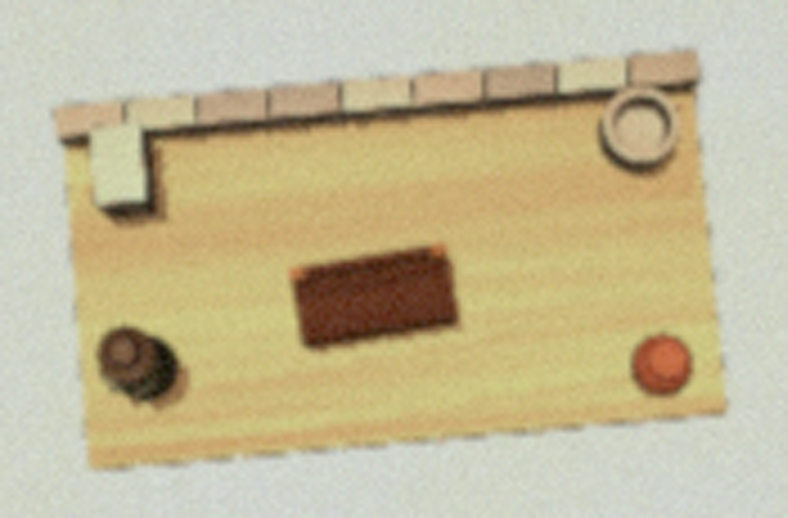

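```bash
cat > m.py <<'E'
import numpy as np,cv2
from h import *
def fit(s,pts,z):
    P=np.array([onz(s,u,v,z)[:2] for u,v in pts]);vx,vy,x,y=cv2.fitLine(P.astype(np.float32),cv2.DIST_HUBER,0,.01,.01).ravel()
    return np.array([x,y]),np.array([vx,vy])
def smask(im):
    h=cv2.cvtColor(im,cv2.COLOR_BGR2HSV);m=((h[...,1]>120)&(h[...,2]<95)&(h[...,0]<16)).astype(np.uint8)
    return m
def comp(m,near):
    n,l,st,c=cv2.connectedComponentsWithStats(m);i=1+np.argmin([np.hypot(*(c[k]-near))+(1e4 if st[k,4]<150 else 0) for k in range(1,n)])
    return (l==i).astype(np.uint8)
if __name__=="__main__":
    s=np.load("top0.npy",allow_pickle=True).item();im=s["img"]
    h=cv2.cvtColor(im,cv2.COLOR_BGR2HSV)
    b=((h[...,1]>60)&(h[...,0]>8)&(h[...,0]<32)).astype(np.uint8)
    cols=range(200,330);front=[(u,max(v for v in range(170,225) if b[v,u])+.5) for u in cols]
    left=[(min(u for u in range(180,230) if b[v,u])-.5,v) for v in range(150,205)]
    right=[(max(u for u in range(300,345) if b[v,u])+.5,v) for v in range(150,195)]
    F,L,Rr=[fit(s,p,12) for p in(front,left,right)]
    ang=lambda d:np.degrees(np.arctan2(d[1],d[0]))
    print("angles front,left,right",[ang(x[1]) for x in(F,L,Rr)])
    X=lambda A,B:A[0]+A[1]*np.linalg.solve(np.c_[A[1],-B[1]],B[0]-A[0])[0]
    c1,c2=X(F,L),X(F,Rr);print("front corners",c1,c2,"len",np.linalg.norm(c1-c2))
    ey=F[1]*np.sign(F[1][1]);ex=np.array([ey[1],-ey[0]]);O=(c1+c2)/2+140*ex
    print("board O",O,"yaw",ang(ex));np.save("board.npy",[O,ex,ey])
    m=comp(smask(im),(258,176));cn=max(cv2.findContours(m,0,1)[0],key=cv2.contourArea)
    print("rect px",cv2.minAreaRect(cn),m.sum());box=cv2.boxPoints(cv2.minAreaRect(cn))
    for z in(59,):
        P=[onz(s,u,v,z)[:2] for u,v in box]
        print("world",np.round(P,1).tolist());print("board",[np.round([(p-O)@ex,(p-O)@ey],1).tolist() for p in P])
        print("sides",[np.linalg.norm(P[i]-P[i-1]).round(1) for i in range(4)])
    # loose neighbours (shepherd, jug)
    for n,p,z in(("shep",(205,190),100),("jug",(322,191),50),("pillar",(202,147),82),("well",(317,138),57)):
        q=onz(s,*p,z)[:2]-O;print(n,(q@ex).round(),(q@ey).round())
E
python3 m.py
```

```text
angles front,left,right [np.float32(-83.369095), np.float32(6.7737446), np.float32(6.5075846)]
front corners [425.60922 246.19725] [ 483.11917 -248.50958] len 498.0384
board O [593.4277   15.01004] yaw 6.630902
rect px ((258.1560363769531, 175.51443481445312), (17.790691375732422, 34.82109832763672), 81.25383758544922) 597
world [[580.3, 90.5], [601.7, -26.8], [541.3, -37.6], [520.0, 79.4]]
board [[-4.4, 76.6], [3.4, -42.5], [-57.8, -46.2], [-65.5, 72.4]]
sides [np.float64(61.3), np.float64(119.3), np.float64(61.3), np.float64(118.9)]
shep -69.0 195.0
jug -103.0 -198.0
pillar 80.0 196.0
well 81.0 -198.0
```

The board measures 498 mm long, against 500 nominal, with yaw 6.6°. The settle's yaw is about 10.3°, and its front mid-point is at about (531,21). Those values are consistent, so I'll move over behind its front.

>>> {"api": "step_arm", "payload": {
  "targets": [
    [[35,90,0,0,0,-0.05],[70,180,0,0,0,-0.1],[100,260,0,0,0,-0.15],[130,330,0,0,0,-0.2],[160,400,0,0,0,-0.25],[190,470,0,0,0,-0.29],[224,553,0,0,0,-0.29],[224,553,0,0,0,-0.29],[224,553,0,0,0,-0.29],[224,553,0,0,0,-0.29],[224,553,0,0,0,-0.29],[224,553,0,0,0,-0.29]]
  ],
  "fingers": -1
}}

```text
time: 1.1
tool_pos: [455.7, -70.9, 253.1]
tcp_rot: [180.0, -0.0, 9.9]
ft_force: [0.9, -0.5, 0.8]
finger_gap: 85.3
grip_force: 0.0
```

>>> {"api": "step_arm", "payload": {
  "targets": [
    [[18,43,0,0,0,0],[30,72,0,0,0,0],[30,72,0,0,0,0],[30,72,0,0,0,0]]
  ]
}}

```text
time: 1.43
tool_pos: [485.6, 0.9, 252.7]
tcp_rot: [-180.0, 0.1, 10.2]
ft_force: [0.0, -0.5, 0.3]
finger_gap: 85.5
grip_force: 0.0
```

Next I'll go to (491,16) and descend to z 90, then check.

>>> {"api": "step_arm", "payload": {
  "targets": [
    [[3,8,-20,0,0,0],[6,15,-50,0,0,0],[6,15,-90,0,0,0],[6,15,-130,0,0,0],[6,15,-163,0,0,0],[6,15,-163,0,0,0],[6,15,-163,0,0,0]]
  ]
}}

```text
time: 2.02
tool_pos: [489.5, 13.0, 88.7]
tcp_rot: [-179.9, 0.3, 9.9]
ft_force: [-0.1, 0.9, 0.9]
finger_gap: 85.3
grip_force: 0.0
```

```bash
python3 - <<'E'
from bench import r,vision
import cv2
a=vision.snapshot("side")["img"];b=vision.snapshot("top")["img"]
c=cv2.resize(a[100:280,100:340],None,fx=3,fy=3,interpolation=2)
cv2.imwrite("pics/s1.png",cv2.convertScaleAbs(c,alpha=1.4))
print(r.sense()["tool_pos"])
E
```

```text
[493.07843205  13.13359733  92.73282555]
```

View pics/s1.png

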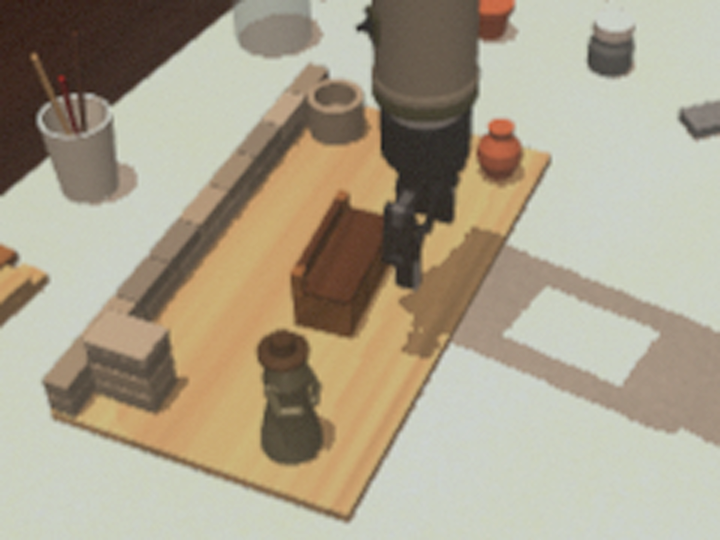

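The gripper stands in the open in front of the settle, with the near fingertip at about (408,283) in the crop, clear of everything. I'll descend and then creep forward along board +x.

>>> {"api": "step_arm", "payload": {
  "targets": [
    [[0,0,-30,0,0,0],[0,0,-55,0,0,0],[0,0,-55,0,0,0],[5,0.6,-55,0,0,0],[10,1,-55,0,0,0],[15,2,-55,0,0,0],[19,2,-55,0,0,0],[22,3,-55,0,0,0],[25,3,-55,0,0,0],[28,3,-55,0,0,0],[31,4,-55,0,0,0],[34,4,-55,0,0,0]]
  ]
}}

```text
time: 3.12
tool_pos: [525.8, 18.1, 35.2]
tcp_rot: [-180.0, 0.0, 10.0]
ft_force: [0.4, -0.9, 0.2]
finger_gap: 85.2
grip_force: 0.0
```

>>> {"api": "step_arm", "payload": {
  "targets": [
    [[3,0.4,0,0,0,0],[6,0.7,0,0,0,0],[9,1,0,0,0,0],[12,1.4,0,0,0,-0.01],[15,1.8,0,0,0,-0.02],[18,2.1,0,0,0,-0.03],[21,2.5,0,0,0,-0.04],[24,2.8,0,0,0,-0.05],[27,3.2,0,0,0,-0.06],[30,3.5,0,0,0,-0.06]]
  ]
}}

```text
time: 3.95
tool_pos: [555.9, 21.5, 35.2]
tcp_rot: [180.0, 0.0, 6.5]
ft_force: [-1.8, -0.5, -0.6]
finger_gap: 85.2
grip_force: 0.7
```

>>> {"api": "step_arm", "payload": {
  "targets": [
    [[3.5,0.4,0,0,0,0],[7,0.8,0,0,0,0],[10.5,1.2,0,0,0,0],[14,1.6,0,0,0,0],[17.5,2,0,0,0,0],[21,2.4,0,0,0,0],[24.5,2.8,0,0,0,0],[28,3.2,0,0,0,0],[31.5,3.6,0,0,0,0],[35,4,0,0,0,0],[38.5,4.4,0,0,0,0],[42,4.9,0,0,0,0]]
  ]
}}

```text
time: 4.95
tool_pos: [598.0, 26.4, 35.3]
tcp_rot: [-180.0, 0.0, 6.5]
ft_force: [-1.7, 0.1, -0.2]
finger_gap: 86.2
grip_force: 0.7
```

```bash
cat > look.py <<'E'
import sys
from bench import r,vision
import cv2,numpy as np
from h import *
n=sys.argv[1]
a=vision.snapshot("side");b=vision.snapshot("top")
np.save(f"s{n}.npy",a,allow_pickle=True);np.save(f"t{n}.npy",b,allow_pickle=True)
c=cv2.resize(a["img"][100:280,100:340],None,fx=3,fy=3,interpolation=2)
d=cv2.resize(b["img"][110:225,175:350],None,fx=3,fy=3,interpolation=2)
cv2.imwrite(f"pics/v{n}.png",cv2.convertScaleAbs(cv2.resize(np.vstack([cv2.resize(c,(525,394)),d[:206]]),None,fx=1,fy=1),alpha=1.5))
O,ex,ey=np.load("board.npy");p=r.sense();q=p["tool_pos"][:2]-O
print("tcp board",q@ex,q@ey,p["ft_force"])
E
python3 look.py 2
```

```text
tcp board 6.423629888487319 10.766874204176185 [-0.35788648  0.49224959 -0.86026658]
```

View pics/v2.png

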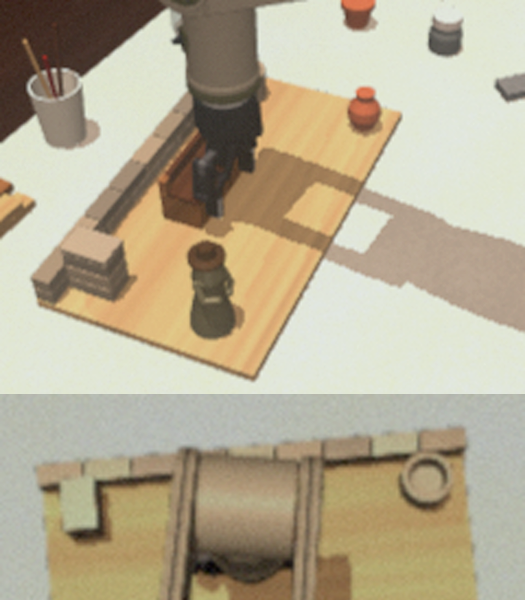

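The settle is being pushed square, with its near end at about (190,205) and the wall some 40 mm ahead. I'll continue.

>>> {"api": "step_arm", "payload": {
  "targets": [
    [[3,0.3,0,0,0,0],[6,0.7,0,0,0,0],[9,1,0,0,0,0],[12,1.4,0,0,0,0],[15,1.7,0,0,0,0],[18,2.1,0,0,0,0],[21,2.4,0,0,0,0],[24,2.8,0,0,0,0],[27,3.1,0,0,0,0],[30,3.5,0,0,0,0],[32,3.7,0,0,0,0]]
  ]
}}

```text
time: 5.97
tool_pos: [630.1, 30.2, 35.3]
tcp_rot: [-180.0, -0.0, 6.5]
ft_force: [-4.5, -0.3, 4.5]
finger_gap: 85.5
grip_force: 2.2
```

>>> {"api": "step_arm", "payload": {
  "targets": [
    [[1.5,0.2,0,0,0,0],[3,0.4,0,0,0,0],[4,0.5,0,0,0,0],[5,0.6,0,0,0,0],[5,0.6,0,0,0,0]]
  ]
}}

```text
time: 6.38
tool_pos: [634.9, 30.7, 35.2]
tcp_rot: [-180.0, -0.0, 6.5]
ft_force: [-1.5, 0.2, 0.9]
finger_gap: 85.6
grip_force: 0.8
```

>>> {"api": "step_arm", "payload": {
  "targets": [
    [[1,0.1,0,0,0,0],[2,0.2,0,0,0,0],[3,0.3,0,0,0,0],[3,0.3,0,0,0,0]]
  ]
}}

```text
time: 6.72
tool_pos: [637.9, 31.0, 35.2]
tcp_rot: [-180.0, -0.0, 6.5]
ft_force: [-1.2, 0.7, -0.1]
finger_gap: 85.3
grip_force: 0.8
```

>>> {"api": "step_arm", "payload": {
  "targets": [
    [[1,0.1,0,0,0,0],[2,0.2,0,0,0,0],[2,0.2,0,0,0,0]]
  ]
}}

```text
time: 6.97
tool_pos: [639.9, 31.2, 35.2]
tcp_rot: [-180.0, -0.0, 6.5]
ft_force: [-0.5, -0.8, 0.1]
finger_gap: 85.3
grip_force: 0.5
```

>>> {"api": "step_arm", "payload": {
  "targets": [
    [[1,0.1,0,0,0,0],[2,0.2,0,0,0,0],[2,0.2,0,0,0,0]]
  ]
}}

```text
time: 7.22
tool_pos: [641.8, 31.4, 35.2]
tcp_rot: [180.0, -0.0, 6.5]
ft_force: [-1.2, -0.4, -1.2]
finger_gap: 85.7
grip_force: 0.4
```

>>> {"api": "step_arm", "payload": {
  "targets": [
    [[1,0.1,0,0,0,0],[2,0.2,0,0,0,0]]
  ]
}}

```text
time: 7.38
tool_pos: [643.6, 31.6, 35.2]
tcp_rot: [180.0, 0.0, 6.5]
ft_force: [-8.8, -2.6, 1.4]
finger_gap: 85.3
grip_force: 5.0
```

```bash
python3 look.py 3
```

```text
tcp board 51.67274895688533 10.634685571142004 [-3.16353612 -0.32231693  0.53112369]
```

View pics/v3.png

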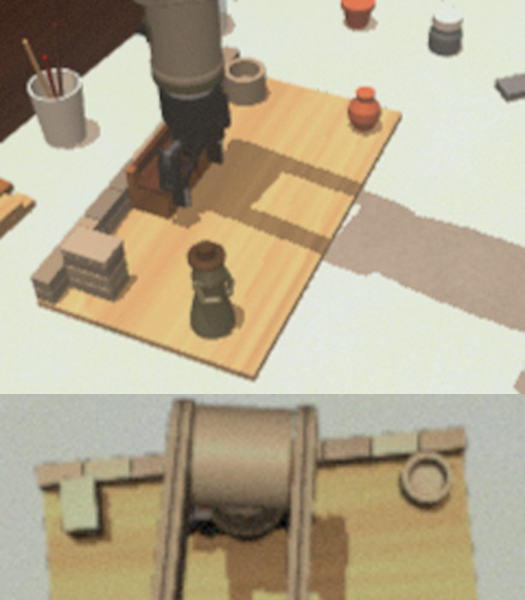

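The settle's back now looks to be against the wall, and force has started to rise. One more millimetre should confirm it.

>>> {"api": "step_arm", "payload": {
  "targets": [
    [[1,0.1,0,0,0,0],[1,0.1,0,0,0,0],[1,0.1,0,0,0,0]]
  ]
}}

```text
time: 7.73
tool_pos: [643.6, 31.5, 35.2]
tcp_rot: [-180.0, 0.1, 6.5]
ft_force: [-8.3, -1.2, 5.4]
finger_gap: 85.3
grip_force: 4.6
```

>>> {"api": "step_arm", "payload": {
  "targets": [
    [[-5,-0.6,0,0,0,0],[-15,-1.7,0,0,0,0],[-15,-1.7,0,0,0,0],[-15,-1.7,35,0,0,0],[-15,-1.7,75,0,0,0],[0,-25,85,0,0,0],[15,-50,85,0,0,0],[30,-75,85,0,0,0],[46,-101,85,0,0,0],[46,-101,85,0,0,0],[46,-101,85,0,0,0]]
  ]
}}

```text
time: 8.65
tool_pos: [691.6, -71.0, 120.3]
tcp_rot: [180.0, -0.1, 6.4]
ft_force: [-0.5, 0.1, 0.0]
finger_gap: 85.4
grip_force: 0.0
```

>>> {"api": "step_arm", "payload": {
  "targets": [
    [[0,0,0,0,0,0],[0,0,0,0,0,0],[0,0,0,0,0,0],[0,0,0,0,0,0],[0,0,0,0,0,0],[0,0,0,0,0,0],[0,0,0,0,0,0],[0,0,0,0,0,0]]
  ],
  "fingers": 1,
  "newtons": 20
}}

```text
time: 9.32
tool_pos: [690.6, -69.1, 120.4]
tcp_rot: [180.0, -0.0, 6.5]
ft_force: [-0.8, 0.3, 0.2]
finger_gap: 0.0
grip_force: 0.0
```

```bash
python3 look.py 4
```

```text
tcp board 86.83461825265009 -94.9422645224257 [-0.6095939  -0.28021037 -0.36441659]
```

View pics/v4.png

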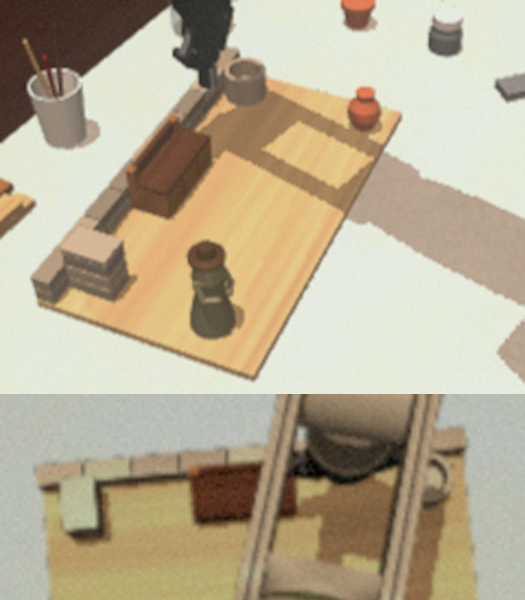

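The settle is flush along the wall in both views, with its ends at top-view columns of about 239 and 274. The shut gripper is clear past its -y end. I'll descend and creep along board +y.

>>> {"api": "step_arm", "payload": {
  "targets": [
    [[0,0,-30,0,0,0],[0,0,-60,0,0,0],[0,0,-78,0,0,0],[0,0,-78,0,0,0],[-0.6,5,-78,0,0,0],[-1.2,10,-78,0,0,0],[-1.7,15,-78,0,0,0],[-2.3,20,-78,0,0,0],[-2.7,23,-78,0,0,0],[-3,26,-78,0,0,0],[-3.3,29,-78,0,0,0],[-3.7,32,-78,0,0,0]]
  ]
}}

```text
time: 10.42
tool_pos: [687.0, -37.0, 42.6]
tcp_rot: [180.0, -0.0, 6.5]
ft_force: [-0.6, 0.8, -0.2]
finger_gap: 0.1
grip_force: 0.0
```

>>> {"api": "step_arm", "payload": {
  "targets": [
    [[-0.35,3,0,0,0,0],[-0.7,6,0,0,0,0],[-1,9,0,0,0,0],[-1.4,12,0,0,0,0],[-1.7,15,0,0,0,0],[-2.1,18,0,0,0,0],[-2.4,21,0,0,0,0],[-2.8,24,0,0,0,0],[-3.1,27,0,0,0,0],[-3.5,30,0,0,0,0]]
  ]
}}

```text
time: 11.25
tool_pos: [683.5, -7.1, 42.5]
tcp_rot: [180.0, -0.0, 6.5]
ft_force: [1.0, -4.4, 3.4]
finger_gap: 0.1
grip_force: 2.2
```

>>> {"api": "step_arm", "payload": {
  "targets": [
    [[-0.35,3,0,0,0,0],[-0.7,6,0,0,0,0],[-1,9,0,0,0,0],[-1.4,12,0,0,0,0],[-1.7,15,0,0,0,0],[-2.1,18,0,0,0,0],[-2.4,21,0,0,0,0],[-2.8,24,0,0,0,0],[-3.1,27,0,0,0,0],[-3.5,30,0,0,0,0],[-3.8,33,0,0,0,0],[-4.2,36,0,0,0,0]]
  ]
}}

```text
time: 12.25
tool_pos: [679.3, 28.9, 42.4]
tcp_rot: [180.0, -0.0, 6.5]
ft_force: [0.1, -4.8, 4.0]
finger_gap: 0.0
grip_force: 3.1
```

```bash
python3 look.py 5
```

```text
tcp board 86.85323238640206 4.431065486807276 [-0.18916478 -1.89314055  4.70989934]
```

View pics/v5.png

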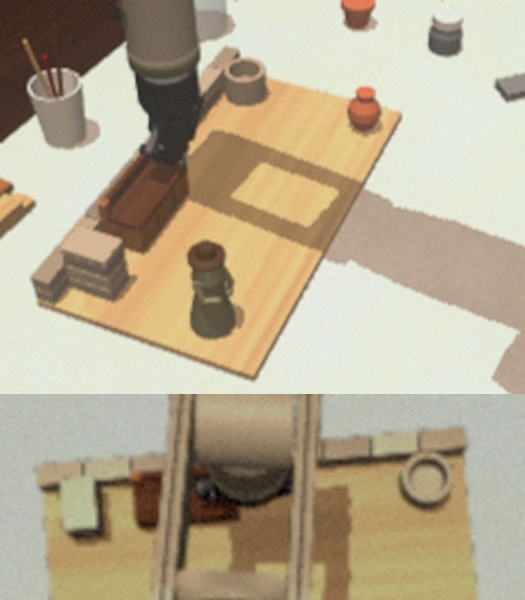

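The settle is sliding along the wall. The gap to the pillar is about 35 mm (settle end at column 133, pillar face at about 100 in the lower crop). I'll continue, then go slowly.

>>> {"api": "step_arm", "payload": {
  "targets": [
    [[-0.35,3,0,0,0,0],[-0.7,6,0,0,0,0],[-1,9,0,0,0,0],[-1.4,12,0,0,0,0],[-1.7,15,0,0,0,0],[-2.1,18,0,0,0,0],[-2.4,21,0,0,0,0],[-2.7,23,0,0,0,0],[-2.9,25,0,0,0,0]]
  ]
}}

```text
time: 13.1
tool_pos: [676.4, 53.7, 42.3]
tcp_rot: [180.0, -0.0, 6.5]
ft_force: [0.6, -5.4, 3.9]
finger_gap: -0.5
grip_force: 3.4
```

>>> {"api": "step_arm", "payload": {
  "targets": [
    [[-0.1,1,0,0,0,0],[-0.2,2,0,0,0,0],[-0.3,3,0,0,0,0],[-0.5,4,0,0,0,0]]
  ]
}}

```text
time: 13.43
tool_pos: [675.9, 57.5, 42.4]
tcp_rot: [180.0, -0.0, 6.5]
ft_force: [1.7, -4.5, 4.0]
finger_gap: -0.1
grip_force: 3.3
```

>>> {"api": "step_arm", "payload": {
  "targets": [
    [[-0.1,1,0,0,0,0],[-0.2,2,0,0,0,0],[-0.2,2,0,0,0,0]]
  ]
}}

```text
time: 13.68
tool_pos: [675.7, 59.7, 42.3]
tcp_rot: [180.0, -0.0, 6.5]
ft_force: [0.6, -4.2, 5.6]
finger_gap: 0.3
grip_force: 3.2
```

>>> {"api": "step_arm", "payload": {
  "targets": [
    [[-0.1,1,0,0,0,0],[-0.2,2,0,0,0,0],[-0.3,3,0,0,0,0]]
  ]
}}

```text
time: 13.93
tool_pos: [675.4, 62.5, 42.4]
tcp_rot: [180.0, -0.0, 6.5]
ft_force: [0.7, -5.6, 5.4]
finger_gap: 0.2
grip_force: 3.4
```

>>> {"api": "step_arm", "payload": {
  "targets": [
    [[-0.1,1,0,0,0,0],[-0.2,2,0,0,0,0]]
  ]
}}

```text
time: 14.1
tool_pos: [675.2, 64.5, 42.3]
tcp_rot: [180.0, -0.0, 6.5]
ft_force: [0.5, -4.7, 5.6]
finger_gap: -0.2
grip_force: 3.5
```

>>> {"api": "step_arm", "payload": {
  "targets": [
    [[-0.1,1,0,0,0,0],[-0.2,2,0,0,0,0]]
  ]
}}

```text
time: 14.27
tool_pos: [675.0, 66.5, 42.4]
tcp_rot: [180.0, -0.0, 6.5]
ft_force: [1.0, -5.0, 5.2]
finger_gap: 0.1
grip_force: 3.5
```

>>> {"api": "step_arm", "payload": {
  "targets": [
    [[-0.1,1,0,0,0,0],[-0.2,2,0,0,0,0]]
  ]
}}

```text
time: 14.43
tool_pos: [674.8, 68.5, 42.3]
tcp_rot: [180.0, -0.0, 6.5]
ft_force: [0.2, -5.1, 4.6]
finger_gap: 0.1
grip_force: 3.5
```

>>> {"api": "step_arm", "payload": {
  "targets": [
    [[-0.1,1,0,0,0,0],[-0.2,2,0,0,0,0]]
  ]
}}

```text
time: 14.6
tool_pos: [674.7, 69.9, 42.4]
tcp_rot: [179.9, -0.0, 6.5]
ft_force: [0.5, -12.3, 4.9]
finger_gap: -0.3
grip_force: 5.0
```

```bash
python3 look.py 6
```

```text
tcp board 87.03959215560644 45.05078676149194 [ 1.3801846  -7.89135973  4.99756338]
```

View pics/v6.png

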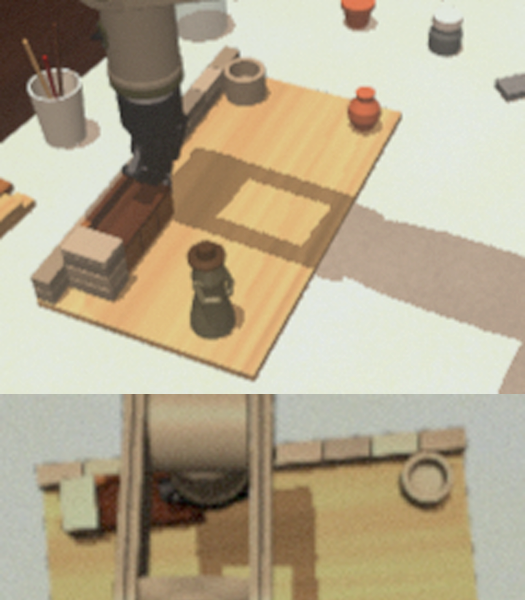

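Force jumps at TCP y = 45 mm in the board frame, which is the predicted pillar contact, and the view shows the end at the pillar. I'll seat it by 1 mm, back off, rise and open.

>>> {"api": "step_arm", "payload": {
  "targets": [
    [[-0.1,1,0,0,0,0],[-0.1,1,0,0,0,0],[-0.1,1,0,0,0,0]]
  ]
}}

```text
time: 14.95
tool_pos: [674.6, 70.1, 42.5]
tcp_rot: [179.9, -0.0, 6.5]
ft_force: [1.4, -10.4, 4.8]
finger_gap: -0.0
grip_force: 5.1
```

>>> {"api": "step_arm", "payload": {
  "targets": [
    [[0.6,-5,0,0,0,0],[1.7,-15,0,0,0,0],[1.7,-15,0,0,0,0],[1.7,-15,40,0,0,0],[1.7,-15,80,0,0,0],[-20,5,85,0,0,0],[-45,25,85,0,0,0],[-68,46,85,0,0,0],[-68,46,85,0,0,0],[-68,46,85,0,0,0]]
  ]
}}

```text
time: 15.78
tool_pos: [604.8, 119.2, 126.6]
tcp_rot: [-180.0, 0.1, 6.7]
ft_force: [0.3, -0.5, 0.0]
finger_gap: -0.0
grip_force: 0.0
```

>>> {"api": "step_arm", "payload": {
  "targets": [
    [[0,0,0,0,0,0],[0,0,0,0,0,0],[0,0,0,0,0,0],[0,0,0,0,0,0],[0,0,0,0,0,0],[0,0,0,0,0,0],[0,0,0,0,0,0],[0,0,0,0,0,0]]
  ],
  "fingers": -1
}}

```text
time: 16.45
tool_pos: [606.5, 117.6, 127.2]
tcp_rot: [-180.0, 0.0, 6.5]
ft_force: [0.1, -0.9, 0.2]
finger_gap: 85.8
grip_force: 0.0
```

```bash
python3 look.py 7
```

```text
tcp board 24.80669728558398 100.45280350158139 [ 0.55172034  0.32834851 -0.0052897 ]
```

>>> {"api": "step_arm", "payload": {
  "targets": [
    [[0,0,-35,0,0,0],[0,0,-70,0,0,0],[0,0,-92,0,0,0],[0,0,-92,0,0,0],[5,0.6,-92,0,0,0],[10,1.2,-92,0,0,0],[15,1.7,-92,0,0,0],[19,2.2,-92,0,0,0],[22,2.6,-92,0,0,0],[24,2.8,-92,0,0,0],[25,2.9,-92,0,0,0]]
  ]
}}

```text
time: 17.47
tool_pos: [632.2, 120.7, 35.9]
tcp_rot: [-180.0, -0.1, 6.5]
ft_force: [0.5, -0.4, -0.7]
finger_gap: 85.4
grip_force: 0.0
```

>>> {"api": "step_arm", "payload": {
  "targets": [
    [[1,0.1,0,0,0,0],[2,0.2,0,0,0,0],[2,0.2,0,0,0,0]]
  ]
}}

```text
time: 17.72
tool_pos: [633.1, 120.8, 35.2]
tcp_rot: [-180.0, 0.1, 6.5]
ft_force: [-1.8, -0.3, 1.0]
finger_gap: 85.2
grip_force: 1.1
```

>>> {"api": "step_arm", "payload": {
  "targets": [
    [[1,0.1,0,0,0,0],[1.5,0.2,0,0,0,0],[1.5,0.2,0,0,0,0]]
  ]
}}

```text
time: 17.97
tool_pos: [633.1, 120.8, 35.1]
tcp_rot: [180.0, 0.2, 6.6]
ft_force: [-11.2, -1.4, 8.8]
finger_gap: 85.3
grip_force: 5.6
```

It's firmly seated against the wall. I'll retreat straight back, then up and away.

>>> {"api": "step_arm", "payload": {
  "targets": [
    [[-4,-0.5,0,0,0,0],[-16,-1.9,0,0,0,0],[-16,-1.9,0,0,0,0],[-16,-1.9,40,0,0,0],[-16,-1.9,80,0,0,0],[-16,-1.9,120,0,0,0],[-16,-1.9,160,0,0,0],[-20,-40,200,0,0,0],[-30,-80,210,0,0,0],[-40,-120,210,0,0,0],[-50,-160,210,0,0,0],[-60,-200,210,0,0,0]]
  ]
}}

```text
time: 18.97
tool_pos: [577.7, -70.2, 246.6]
tcp_rot: [179.9, -0.2, 6.6]
ft_force: [0.8, -1.2, -0.6]
finger_gap: 85.5
grip_force: 0.0
```

>>> {"api": "step_arm", "payload": {
  "targets": [
    [[-20,-40,0,0,0,0],[-40,-80,0,0,0,0],[-60,-120,0,0,0,0],[-80,-160,0,0,0,0],[-100,-200,0,0,0,0],[-120,-240,0,0,0,0],[-120,-240,0,0,0,0],[-120,-240,0,0,0,0]]
  ]
}}

```text
time: 19.63
tool_pos: [455.6, -312.6, 245.4]
tcp_rot: [179.9, 0.0, 6.2]
ft_force: [0.5, 0.5, -0.6]
finger_gap: 85.6
grip_force: 0.0
```

```bash
python3 look.py 8; python3 - <<'E'
import numpy as np,cv2
from m import *
s=np.load("t8.npy",allow_pickle=True).item();O,ex,ey=np.load("board.npy")
m=comp(smask(s["img"]),(225,158));cn=max(cv2.findContours(m,0,1)[0],key=cv2.contourArea)
box=cv2.boxPoints(cv2.minAreaRect(cn));P=[onz(s,u,v,59)[:2]-O for u,v in box]
print(m.sum(),[np.round([p@ex,p@ey],1).tolist() for p in P])
E
```

```text
tcp board -172.54784829090946 -306.3422408693505 [0.46751986 0.87475673 0.17567909]
649 [[116.6, 181.0], [118.2, 55.9], [48.4, 55.0], [46.9, 179.6]]
```

View pics/v8.png

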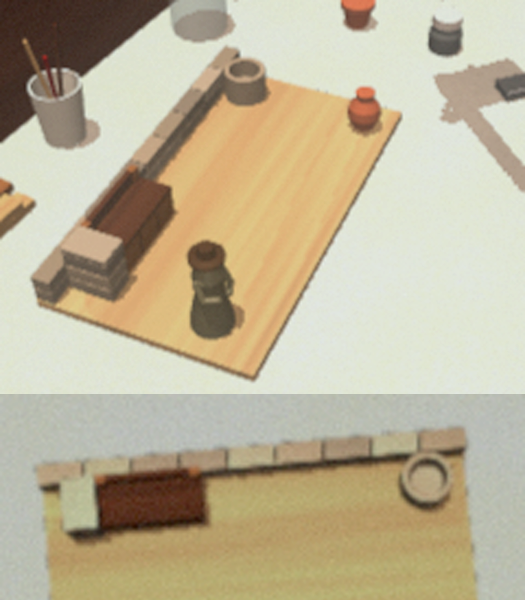

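The settle is flush along the wall and against the pillar. Its measured end is at y ≈ 180 mm, with angle error about 0.7°, and the bystanders are untouched. Handing in.

```bash
python3 -c "
from bench import r
print(r.hand_in())"
```

```text
the job is handed in; nothing more can be done
None
```

I pushed the settle flush against the wall and hard up to the square pillar, with light contact forces (about 15 N at most on the wrist sensor), and handed the job in. No verdict came back, but the last pictures show it seated against both.

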